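# Set the shaker's drive pulley to its timing pointer

## Robot

A 7-joint arm with a two-finger parallel gripper is mounted at the origin on the work surface. World frame = base frame: x ahead of the robot, y to its left, z up, the work surface at z = 0. Lengths are in m, angles in rad, forces in N, time in s.
With the tool pointing down it reaches from about 0.375 to 0.925 m from the base axis. Payload 3.1 kg.
Tool frame: the origin (TCP) lies between the finger pads; the fingertips stand 19 mm ahead of it and the grasp point (between the pads) is the TCP; z points along the fingers, y is the line along which they close (so a half turn about z gives the same grasp; the last joint's range is limited). The gripper opens to 85 mm and grips with 20 to 120 N. Pads are 22 mm wide; open, the fingers measure 114 mm over their backs; the gripper's body (76 mm by 85 mm) begins 54 mm behind the grasp point. The pads swing forward as they close: fully open they stand 13 mm farther back than shut.
Start: joints at [1.14, 0.383, 0.044, 1.598, -0.018, 1.161, -0.05], TCP at [0.212, -0.614, 0.25] pointing down, gripper open.
Joint ranges: [-2.61, 2.61], [-0.41, 2.15], [-1.48, 1.57], [0, 2.5], [-1.57, 4.71], [0.05, 1.97], [-2.85, 2.85]. Speed limits (rad/s): [2.79, 2.79, 3.14, 3.14, 3.14, 3.14, 3.14].

## Interface

Orientations are given as a unit quaternion [x, y, z, w].
In Python, from bench import move_ptp, movel, move_j, move_gripper, pause, inverse_kinematics, read_camera, camera_params, MotionError, sign_off, look_for, tip_of, read_time_s, read_qpos, read_joint_vel, read_effort, read_eef_pos, read_tcp_rot, read_ft_force, read_ft_torque, read_finger_gap, read_grasp_force gives the robot as it stands. Calls block until the motion is done:
- move_ptp(position, orientation): joint-space move of the TCP to a pose.
- movel(position, orientation=None, speed=0.15): straight line of the TCP; orientation=None keeps the orientation; speed is the mean speed in m/s.
- move_j(angles): joint-space move.
- move_gripper(opening, effort=None): finger opening in m; effort is the grip in N (None keeps the last); returns when the fingers have stopped.
- pause(seconds).
- inverse_kinematics(position, orientation): joint angles nearest the present ones, or None.
- read_camera(name): name is "scene" or "top" or "wrist"; returns the picture (400x640x3 uint8, red, green, blue); there is no depth.
- camera_params(name): a dict with "K" (3x3 intrinsics, pixels), "dist_coeffs" ([k1, k2, p1, p2, k3] as OpenCV has them; the pictures are not rectified), "camera_from_world" (4x4, takes a point from world to camera coordinates). Camera axes: x right, y down, z forward; pixel columns grow to the right and rows downward; lengths in m; the calibration is good to about 2 mm. A picture is of the moment at which its call begins: read the wrist's pose just before it. camera_params takes no time and is no camera call; for the wrist camera it gives the pose at the moment of the call.
A pose or a line that the arm cannot do raises MotionError and nothing moves.
- sign_off(): hands the job in; it is judged then, once.
Trained networks look in the newest picture that a camera, given by its name, has taken for a name from the list of things; names that differ only in an ending like _2 or _b are one class to them, and where a whole thing is asked for, a point or a joint stands for the part that bears it (a point fixed in the world has none). Each returns a list of dicts, best first, with "confidence" (0 to 1); they miss things now and then, are a little off and sometimes report something else, mostly with a low value. They report only what shows in the picture. A call takes as long as a camera call.
- look_for(camera, name): "at" ([column, row] in pixels, amid what is visible of it).
- tip_of(camera, name): "at" ([column, row] in pixels: a listed point, or the origin of a listed thing).
Readings, each from a call of its own:
- read_time_s(): time.
- read_qpos(): joint angles.
- read_joint_vel(): joint speeds.
- read_effort(): joint torques, N m.
- read_eef_pos(): TCP position.
- read_tcp_rot(): TCP orientation.
- read_ft_force(): force on the tool from outside, world axes, zero at the start.
- read_ft_torque(): the same for the moment, N m.
- read_finger_gap(): finger opening in m.
- read_grasp_force(): force on a finger pad.
Only numpy, scipy, OpenCV 4.12 (cv2) and the standard library are available. Lean on these libraries where they do the work, as an engineer would, in place of code of your own. Each camera call takes 0.05 s, during which the arm holds its last target. There are 200 camera calls.

## Task

The bench shaker's platform is off and is to be refitted: turn the shaker's large drive pulley until the line engraved on it faces the fixed pointer beside its rim, and let go of it there. Leave the smaller pulley on the neighbouring mixer as it is set.

Things in the scene. Friction and masses are not known exactly. Their poses are not given: they have to be found in the camera images.
- large_pulley: Aluminium dish, 150 mm across, flat on a cream box 220 x 200 mm, 66 high. Origin on its vertical axis at the underside (72 mm above table); x points to the mark. Rim wall 10 mm thick (radius 65 to 75), top 40 mm above origin, 22 above the dish's floor, bare but for a hub (radius 11, 4 high): grip the rim from above, a finger inside. Turns either way, 0.1 N m drag, stays where left.
- large_pulley_mark (a point): Outer end of the line engraved on the large pulley: top outer edge of the rim, 75 mm from the axis, 112 mm above the table. The line is dark, 6 mm wide, radial, over the dish's floor, the rim's top and down its outer face; the only line on it. It starts 25 to 86 degrees counterclockwise (seen from above) from the pointer.
- shaker_pointer_tip (a point): Tip of the large pulley's fixed pointer: a dark steel cone 20 mm long, 14 thick, on a post 12 x 10 mm on the same box. It points at the pulley's axis from 83 mm away, 8 mm clear of the rim, 106 mm above the table. The post stands 103 to 115 mm from the axis, its top 113 mm above the table. Grip the rim well away from it.
- small_pulley_mark (a point): Outer end of the like line on the smaller pulley, 90 mm across, on a smaller cream box (170 x 150 mm) with a pointer of its own; same heights and make. It lies at the top outer edge of the rim, 45 mm from that pulley's axis, 112 mm above the table. Turns as easily as the large one; to be left as it is set.

How it is judged:
By the outcome, as a careful person would: the job done as asked, in the order asked, and still so for the second after the job is handed in, with the robot touching nothing.
It also fails if it takes over 38 s, if anything falls off the work surface, if the arm or the gripper's body presses on something with over 40 N, if the wrist force passes 120 N, or if a joint passes its speed limit or range.

## Working session

There is one attempt and no reset: what is moved stays moved. The work goes in short steps, each a Python script; the robot and the scene stay as the last script left them, time stands still between calls to the robot, and variables do not carry over. Pictures are saved under pics/ and viewed, at most 10 in all, crops included, and the job is handed in when it is done.

```bash
mkdir -p pics; cat > h.py <<'E'
from bench import *
import numpy as np, cv2
def ray(cam,px,P=None):
    P=P or camera_params(cam); K=np.array(P["K"]);d=np.array(P["dist_coeffs"]);T=np.array(P["camera_from_world"])
    u=cv2.undistortPoints(np.array([[px]],float),K,d)[0,0]
    R=T[:3,:3];o=-R.T@T[:3,3];v=R.T@np.array([u[0],u[1],1.]);return o,v
def at_z(cam,px,z,P=None):
    o,v=ray(cam,px,P);return o+v*(z-o[2])/v[2]
def proj(cam,X,P=None):
    P=P or camera_params(cam);T=np.array(P["camera_from_world"])
    return cv2.projectPoints(np.array(X,float).reshape(-1,3),cv2.Rodrigues(T[:3,:3])[0],T[:3,3],np.array(P["K"]),np.array(P["dist_coeffs"]))[0][:,0]
def snap(cam,name):
    im=read_camera(cam);cv2.imwrite(f"pics/{name}.png",im[:,:,::-1]);return im
E
python3 - <<'E'
from h import *
for c in("top","scene"):
    snap(c,c+"1")
    for n,z in(("large_pulley",.072),("large_pulley_mark",.112),("shaker_pointer_tip",.106),("small_pulley_mark",.112)):
        for r in tip_of(c,n)[:3]: print(c,n,np.round(r["at"]),round(r["confidence"],2),np.round(at_z(c,r["at"],z),4))
a=cv2.imread("pics/top1.png");b=cv2.imread("pics/scene1.png")
print(read_time_s(),read_tcp_rot())
E
```

```text
top large_pulley [219. 233.] 0.78 [0.4982 0.2052 0.072 ]
top large_pulley_mark [200. 204.] 0.98 [0.5567 0.239  0.112 ]
top shaker_pointer_tip [231. 195.] 0.58 [0.5767 0.1755 0.106 ]
top small_pulley_mark [425. 201.] 0.8 [ 0.5585 -0.2288  0.112 ]
top small_pulley_mark [232. 198.] 0.32 [0.5679 0.1722 0.112 ]
scene large_pulley [396. 170.] 0.72 [0.4917 0.1942 0.072 ]
scene large_pulley_mark [426. 179.] 0.79 [0.5509 0.2458 0.112 ]
scene shaker_pointer_tip [392. 192.] 0.6 [0.574  0.1631 0.106 ]
scene small_pulley_mark [221. 206.] 0.56 [ 0.5619 -0.2209  0.112 ]
0.5 [ 9.86184220e-01  1.65652294e-01  1.04685474e-05 -3.07409862e-05]
```

View pics/top1.png

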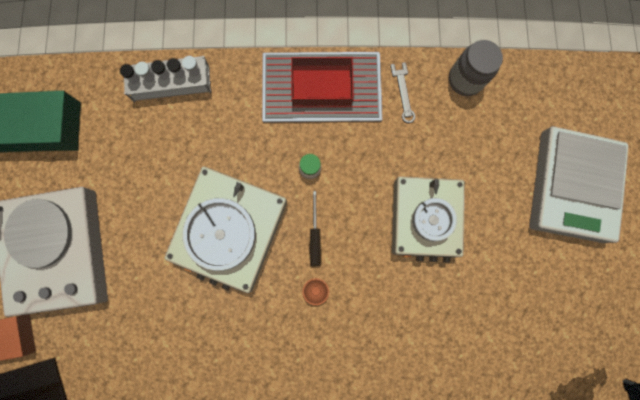

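View pics/scene1.png

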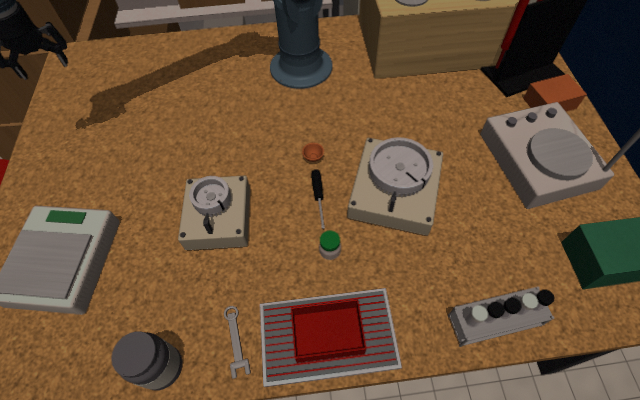

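The top view shows the large pulley at about (219,233), its line at (200,204) and its pointer at about (236,192). The small pulley is at (433,220). The line is about 58° counterclockwise of the pointer, so I'll go above the pulley and look from close by.

```bash
cat >> h.py <<'E'
from scipy.spatial.transform import Rotation as Ro
def quat(a,flip=0):
    a=a+np.pi*flip; y=np.array([np.cos(a),np.sin(a),0]);z=np.array([0,0,-1.])
    return Ro.from_matrix(np.column_stack([np.cross(y,z),y,z])).as_quat().tolist()
E
python3 - <<'E'
from h import *
c=np.array([.495,.2])
def go(a,z=.30): move_ptp([*c,z],quat(a))
q=read_qpos()
best=[]
for d in range(0,360,15):
    j=inverse_kinematics([*c,.30],quat(np.radians(d)))
    if j is not None: best.append((np.abs(np.array(j)-q).max(),d,np.round(j,2)))
best.sort(key=lambda t:t[0])
for b in best[:4]: print(b)
go(np.radians(best[0][1]))
print(read_time_s(),read_eef_pos())
P=camera_params("wrist");snap("wrist","w1")
for n,z in(("large_pulley",.072),("large_pulley_mark",.112),("shaker_pointer_tip",.106)):
    for r in tip_of("wrist",n)[:3]: print(n,np.round(r["at"]),round(r["confidence"],2),np.round(at_z("wrist",r["at"],z,P),4))
print(read_time_s())
E
```

```text
(np.float64(1.1801867511692756), 330, array([ 0.52,  0.3 , -1.14,  1.78,  0.28,  1.25, -1.21]))
(np.float64(1.2041619731234827), 105, array([ 0.54,  0.31, -1.16,  1.78,  0.29,  1.25,  1.13]))
(np.float64(1.2065528386156308), 345, array([ 0.54,  0.31, -1.16,  1.78,  0.3 ,  1.25, -0.96]))
(np.float64(1.2482235793128738), 0, array([ 0.57,  0.33, -1.2 ,  1.78,  0.32,  1.26, -0.72]))
3.525 [0.4956342  0.19876337 0.29978526]
large_pulley [312. 174.] 0.85 [0.4943 0.2016 0.072 ]
large_pulley_mark [349. 119.] 0.79 [0.5605 0.2402 0.112 ]
shaker_pointer_tip [392. 169.] 0.97 [0.5763 0.1697 0.106 ]
3.725
```

View pics/w1.png

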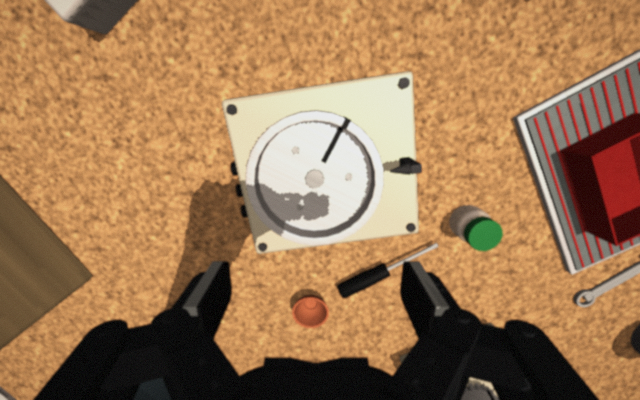

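The wrist view shows the hub at (314,178), the outer end of the line at (349,119), and the pointer tip near (388,168). I'll fit the geometry and choose a grip arc.

```bash
cat >> h.py <<'E'
C=np.array([.495,.2])
def overlay(name,c,am,ap,P,crop=(200,60,240,200)):
    im=cv2.imread(f"pics/{name}.png");x,y,w,h=crop;s=3
    im=cv2.resize(im[y:y+h,x:x+w],None,fx=s,fy=s,interpolation=cv2.INTER_CUBIC)
    f=lambda X:[tuple(int(v) for v in (p-[x,y]+.5)*s) for p in proj("wrist",X,P)]
    t=np.linspace(0,2*np.pi,73)
    for r in(.065,.075):
        for p in f([[c[0]+r*np.cos(a),c[1]+r*np.sin(a),.112] for a in t]): cv2.circle(im,p,1,(0,0,255),-1)
    for a,z,r0,r1,col in((am,.112,.065,.075,(0,255,0)),(am,.090,.02,.06,(0,255,0)),(ap,.106,.083,.103,(255,0,0))):
        p=f([[c[0]+r*np.cos(a),c[1]+r*np.sin(a),z] for r in(r0,r1)]);cv2.line(im,p[0],p[1],col,1)
    cv2.imwrite(f"pics/{name}_o.png",im)
E
python3 - <<'E'
from h import *
P=camera_params("wrist")
im=cv2.imread("pics/w1.png")
c=np.mean([at_z("wrist",p,.112,P)[:2] for p in((314,110),(245,178),(312,246),(383,178))],0)
m=at_z("wrist",(348.5,119.5),.112,P)[:2]-c; t=at_z("wrist",(391,168.5),.106,P)[:2]-c
am,ap=np.arctan2(m[1],m[0]),np.arctan2(t[1],t[0])
print(c,at_z("wrist",(314,178),.094,P),np.degrees([am,ap]),np.hypot(*m),np.hypot(*t))
overlay("w1",c,am,ap,P)
# reachable arcs
tot=ap-am; q0=read_qpos()
for d in range(40,320,15):
  for fl in(0,1):
    J=[]
    for k in np.linspace(0,1,8):
        a=ap+np.radians(d)-k*abs(tot)
        j=inverse_kinematics([c[0]+.07*np.cos(a),c[1]+.07*np.sin(a),.114],quat(a,fl))
        if j is None: break
        J.append(j)
    if len(J)==8: J=np.array(J);print(d,fl,np.round(abs(np.diff(J,axis=0)).max(),2),np.round(J[0],2),np.round(J[-1],2))
E
```

```text
[0.49673342 0.2036931 ] [0.49635207 0.20205212 0.094     ] [ 30.66956667 -22.01408009] 0.07261384292369556 0.08481420785171924
40 0 0.11 [ 0.35  0.74 -1.08  1.77  0.73  1.09 -0.66] [ 0.37  0.6  -0.92  1.85  0.57  0.99 -1.4 ]
40 1 4.73 [-1.15  0.64  0.93  1.84 -0.62  0.97 -2.78] [ 0.63  0.98 -1.41  1.84  1.03  1.3   1.45]
55 0 0.1 [ 0.35  0.77 -1.12  1.77  0.77  1.11 -0.46] [ 0.37  0.64 -0.96  1.81  0.62  1.02 -1.19]
55 1 4.73 [-0.87  0.49  0.48  1.83 -0.29  0.89 -2.82] [ 0.53  0.84 -1.25  1.81  0.87  1.18  1.79]
70 0 0.11 [ 0.34  0.78 -1.15  1.78  0.8   1.13 -0.25] [ 0.36  0.68 -1.01  1.79  0.66  1.05 -0.98]
70 1 0.23 [-0.72  0.45  0.26  1.84 -0.15  0.87 -2.69] [-1.32  1.    1.37  1.87 -1.06  1.24 -2.82]
85 0 0.11 [ 0.35  0.8  -1.2   1.81  0.83  1.14 -0.04] [ 0.36  0.72 -1.05  1.77  0.71  1.08 -0.77]
85 1 0.85 [-0.06  0.5  -0.59  1.82  0.34  0.92 -2.85] [-1.26  0.79  1.15  1.85 -0.83  1.08 -2.75]
100 0 0.11 [ 0.36  0.82 -1.25  1.84  0.86  1.16  0.17] [ 0.35  0.75 -1.1   1.77  0.75  1.1  -0.56]
100 1 0.85 [ 0.03  0.52 -0.73  1.85  0.43  0.93 -2.67] [-1.02  0.55  0.7   1.84 -0.44  0.92
[... 2079 characters left out ...]
 -2.7 ]
265 1 0.14 [ 0.67  0.62 -1.27  2.05  0.72  1.01  0.14] [ 0.46  0.46 -1.11  2.1   0.53  0.9  -0.77]
280 0 0.99 [ 0.33  0.39 -0.78  2.03  0.36  0.86 -2.43] [-1.29  0.33  0.94  2.17 -0.37  0.8  -2.82]
280 1 0.13 [ 0.7   0.69 -1.3   2.02  0.78  1.06  0.38] [ 0.53  0.48 -1.14  2.1   0.55  0.91 -0.49]
295 0 0.99 [ 0.35  0.43 -0.8   1.99  0.4   0.88 -2.18] [-0.67  0.23  0.26  2.14 -0.09  0.78 -2.79]
295 1 0.13 [ 0.7   0.76 -1.33  1.98  0.84  1.11  0.63] [ 0.61  0.53 -1.2   2.09  0.62  0.95 -0.24]
310 0 0.13 [ 0.36  0.48 -0.83  1.95  0.44  0.91 -1.95] [ 0.26  0.33 -0.72  2.08  0.3   0.83 -2.82]
310 1 0.12 [ 0.69  0.84 -1.36  1.94  0.91  1.17  0.86] [ 0.66  0.59 -1.25  2.07  0.69  0.99  0.01]
```

View pics/w1_o.png

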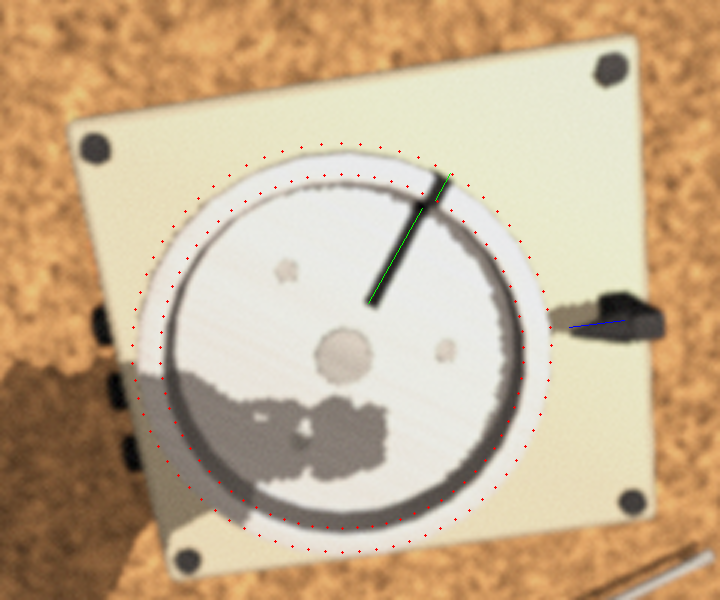

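```bash
cat >> h.py <<'E'
C=np.array([.4965,.2018])
def pt(a,z,r=.07): return [C[0]+r*np.cos(a),C[1]+r*np.sin(a),z]
def turn(a0,da,fl=1,z=.114):
    move_ptp(pt(a0,.19),quat(a0,fl)); move_gripper(.045,30)
    movel(pt(a0,z),quat(a0,fl),speed=.1); print("down",read_time_s(),read_ft_force())
    move_gripper(0,30); print("gap",read_finger_gap(),read_grasp_force(),read_ft_force())
    n=max(1,int(np.ceil(abs(da)/np.radians(10))))
    for k in range(1,n+1):
        a=a0+da*k/n; movel(pt(a,z),quat(a,fl),speed=.05)
    pause(.2); print("turned",read_time_s(),read_ft_force(),read_eef_pos(),pt(a,z))
    move_gripper(.045); movel(pt(a,.19),quat(a,fl),speed=.15)
def look(name,yaw):
    move_ptp([*C,.30],quat(yaw)); pause(.2)
    P=camera_params("wrist");snap("wrist",name)
    for n,z in(("large_pulley",.072),("large_pulley_mark",.112),("shaker_pointer_tip",.106)):
        for r in tip_of("wrist",n)[:2]:
            X=at_z("wrist",r["at"],z,P)[:2]; d=X-C
            print(n,np.round(r["at"]),round(r["confidence"],2),X.round(4),np.degrees(np.arctan2(d[1],d[0])).round(1))
    return P
E
python3 - <<'E'
from h import *
P=camera_params("wrist")
g=lambda px,z:(lambda d:np.arctan2(d[1],d[0]))(at_z("wrist",px,z,P)[:2]-C)
am=g((348,119.5),.112);ap=g((390.,168),.106); print(np.degrees([am,ap,ap-am]))
turn(ap+np.radians(235),ap-am)
P=look("w2",np.radians(330)); overlay("w2",C,ap,ap,P); print(read_time_s())
E
```

```text
[ 32.1881295  -20.26417264 -52.45230214]
down 6.0583 [-0.34087494 -0.00290338  0.30980774]
gap 0.009485477557877485 29.123351275920868 [-2.52600366 -4.42249004  7.27719268]
turned 8.875 [-3.58482617 -5.73740528  9.15444797] [0.42932222 0.22097395 0.11441162] [np.float64(0.4298198185700764), np.float64(0.22310148831590118), 0.114]
large_pulley [320. 173.] 0.77 [0.5013 0.2016] -3.0
large_pulley_mark [387. 170.] 0.84 [0.5687 0.1768] -19.1
shaker_pointer_tip [395. 175.] 0.59 [0.5742 0.166 ] -24.7
shaker_pointer_tip [390. 171.] 0.31 [0.5715 0.1734] -20.8
10.95
```

View pics/w2_o.png

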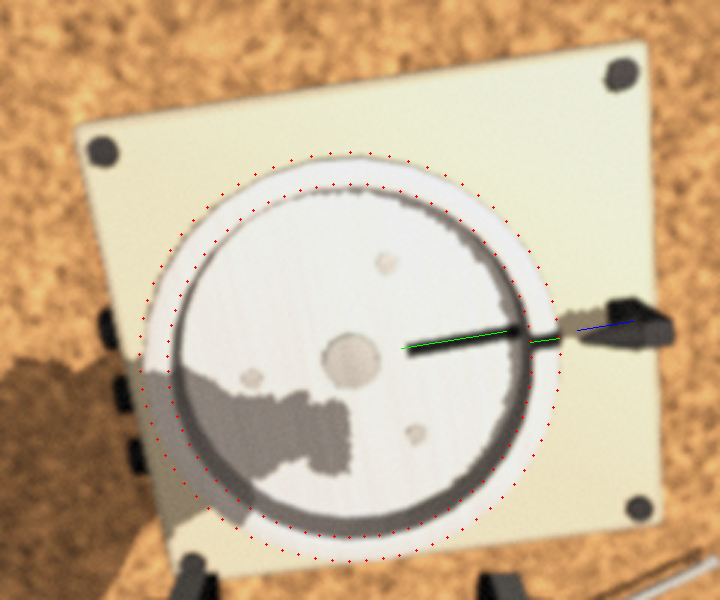

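The line now nearly faces the pointer. The line's rim end is at crop (558,339), and the cone runs from about (578,335) to (640,330). I'll zoom in to measure the remaining error.

```bash
python3 - <<'E'
from h import *
P=camera_params("wrist")
x,y,w,h=360,145,75,50
im=cv2.imread("pics/w2.png")[y:y+h,x:x+w]
a=cv2.resize(im,None,fx=10,fy=10,interpolation=cv2.INTER_NEAREST)
b=a.copy()[:0]
g=lambda px,z:(lambda d:np.degrees(np.arctan2(d[1],d[0])))(at_z("wrist",px,z,P)[:2]-C)
# box edges orientation (crop3 corners -> px)
cs=[at_z("wrist",(np.array(p)/3-.5+[200,60]),.066,P)[:2] for p in((75,125),(645,42),(662,522))]
print("box dirs",[np.degrees(np.arctan2(*(q-p)[::-1])) for p,q in((cs[0],cs[1]),(cs[1],cs[2]))],cs)
for ap in(-20,-23):
    A=np.radians(ap);f=lambda X:[tuple(int(v) for v in (p-[x,y]+.5)*10) for p in proj("wrist",X,P)]
    n=np.array([-np.sin(A),np.cos(A),0])*.007
    p=f([pt(A,.106,.083),np.array(pt(A,.106,.103))+n,np.array(pt(A,.106,.103))-n,pt(A,.112,.060),pt(A,.112,.080)])
    col=(0,255,0) if ap==-20 else (0,0,255)
    for i,j in((0,1),(0,2),(3,4)): cv2.line(a,p[i],p[j],col,1)
cv2.imwrite("pics/z.png",a)
E
```

```text
box dirs [np.float64(-22.190913076711507), np.float64(-111.77344919956967)] [array([0.44995969, 0.32686048]), array([0.64873673, 0.24577784]), array([0.57636447, 0.06459085])]
```

View pics/z.png

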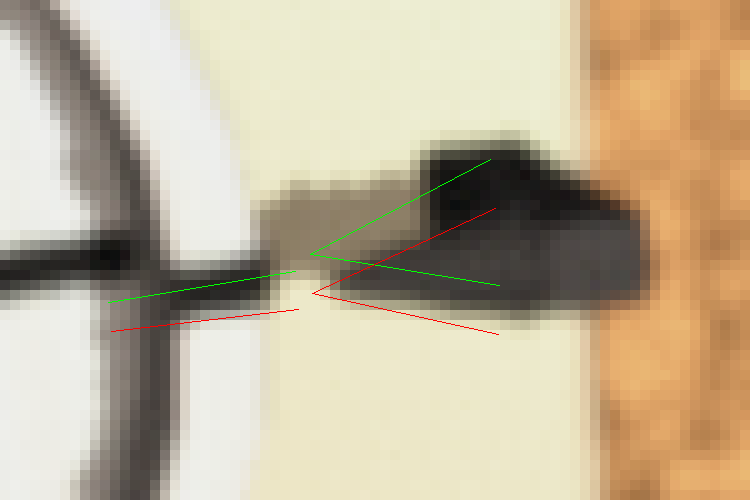

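Zoomed, the cone tip is at about (325,278) and its edges fit -22.0°, which agrees with the box's direction of -22.0°. The line on the rim is centred at (215,286), which is -20.3°. About -1.7° remains, so I'll correct it using the TCP position actually reached.

```bash
cat >> h.py <<'E'
def ang():
    d=np.array(read_eef_pos())[:2]-C; return np.arctan2(d[1],d[0])
def nudge(a0,da,fl=1,z=.114):
    move_ptp(pt(a0,.19),quat(a0,fl)); move_gripper(.045,30)
    movel(pt(a0,z),quat(a0,fl),speed=.1); move_gripper(0,30); pause(.2)
    s=ang(); cmd=s%(2*np.pi); g=s+da
    for k in range(8):
        e=(g-ang()+np.pi)%(2*np.pi)-np.pi
        if abs(e)<np.radians(.15): break
        cmd+=e*.8; movel(pt(cmd,z),quat(cmd,fl),speed=.03); pause(.15)
    print("k",k,"err",np.degrees(e),"cmd",np.degrees(cmd),read_ft_force(),read_time_s())
    move_gripper(.045); movel(pt(cmd,.19),quat(cmd,fl),speed=.15)
E
python3 - <<'E'
from h import *
nudge(np.radians(-22+190),np.radians(-1.7))
P=look("w3",np.radians(330)); print(read_time_s())
x,y,w,h=360,145,75,50;A=np.radians(-22)
a=cv2.resize(cv2.imread("pics/w3.png")[y:y+h,x:x+w],None,fx=10,fy=10,interpolation=cv2.INTER_NEAREST)
f=lambda X:[tuple(int(v) for v in (p-[x,y]+.5)*10) for p in proj("wrist",X,P)]
n=np.array([-np.sin(A),np.cos(A),0])*.007
p=f([pt(A,.106,.083),np.array(pt(A,.106,.103))+n,np.array(pt(A,.106,.103))-n,pt(A,.112,.060),pt(A,.112,.080)])
for i,j in((0,1),(0,2),(3,4)): cv2.line(a,p[i],p[j],(0,0,255),1)
cv2.imwrite("pics/z3.png",a); overlay("w3",C,A,A,P)
E
```

```text
k 5 err -0.09994338151694589 cmd 165.11398517891752 [-4.60539127 -5.05979262 10.67375378] 15.3
large_pulley [316. 173.] 0.56 [0.4974 0.2036] 64.0
large_pulley_mark [387. 172.] 0.69 [0.5675 0.1751] -20.6
17.375
```

View pics/z3.png

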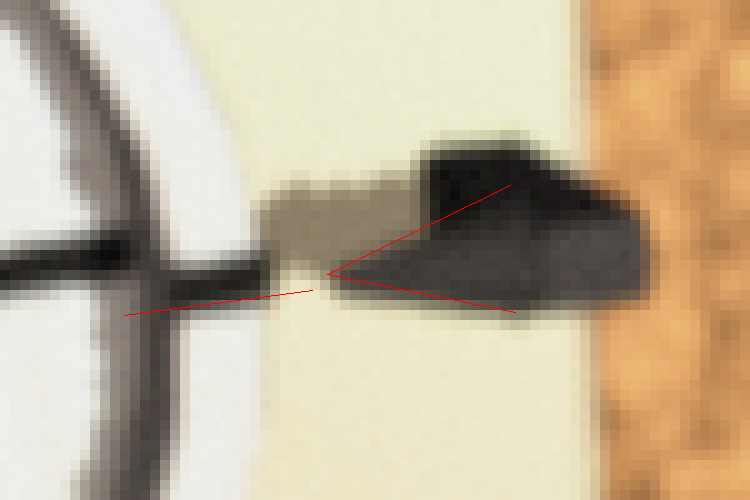

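View pics/w3_o.png

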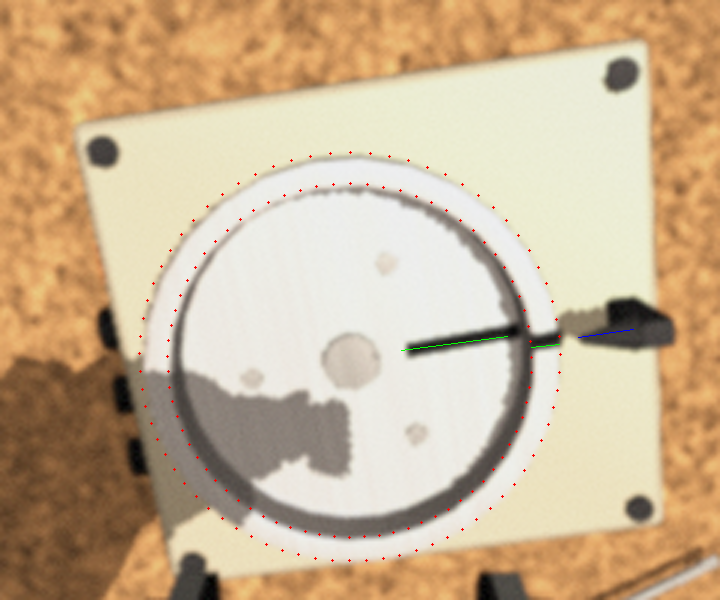

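The second picture looks almost unchanged: the rim line is still at about (215,287), against about 303 for the aligned position. I'll measure the line's angle numerically in both pictures.

```bash
cat >> h.py <<'E'
def line_ang(name,P,lo=-45,hi=0):
    im=cv2.imread(f"pics/{name}.png",0).astype(np.float32); t=np.radians(np.arange(lo,hi,.1)); out=[]
    for z,R in((.090,np.linspace(.025,.052,20)),(.112,np.linspace(.068,.074,6))):
        for r in R:
            p=proj("wrist",[pt(a,z,r) for a in t],P).astype(np.float32)
            v=cv2.remap(im,p[None,:,0],p[None,:,1],cv2.INTER_LINEAR)[0]
            w=np.clip(np.median(v)-40-v,0,None)
            out.append((z,r,np.degrees((w*t).sum()/w.sum())if w.sum()>0 else np.nan))
    out=np.array(out); return [round(float(np.nanmean(out[out[:,0]==z,2])),2) for z in(.090,.112)],out[::5,2].round(1)
E
python3 - <<'E'
from h import *
P=camera_params("wrist")
for n in("w2","w3"): print(n,line_ang(n,P))
print(read_time_s())
E
```

```text
w2 ([-21.08, -20.37], array([-21.8, -21.4, -21. , -20.8, -20.3, -20.4]))
w3 ([-20.87, -20.18], array([-21.6, -21.1, -20.8, -20.5, -20.1, -20.2]))
17.375
```

```bash
cat >> h.py <<'E'
def nudge2(a0,da,tag,fl=1,z=.114):
    L=lambda s:print(s,"ang",np.degrees(ang()).round(2),"eef",np.round(read_eef_pos(),4),"yaw",Ro.from_quat(read_tcp_rot()).as_euler("xyz",degrees=True).round(1),"F",np.round(read_ft_force(),1),"T",np.round(read_ft_torque(),2),"gap",round(read_finger_gap(),4))
    move_ptp(pt(a0,.19),quat(a0,fl)); move_gripper(.03,60)
    movel(pt(a0,z),quat(a0,fl),speed=.1); L("down")
    move_gripper(0,60); L("grip")
    P=camera_params("wrist");snap("wrist",tag+"a");print("mark px",proj("wrist",[pt(np.radians(-20),.112,.075)],P))
    a=a0+da; movel(pt(a,z),quat(a,fl),speed=.02); pause(.2); L("moved")
    snap("wrist",tag+"b")
    move_gripper(.03); L("open"); movel(pt(a,.19),quat(a,fl),speed=.15)
E
python3 - <<'E'
from h import *
nudge2(np.radians(-22+187),np.radians(-3.5),"n")
P=look("w4",np.radians(330)); print(line_ang("w4",P),read_time_s())
E
```

```text
down ang 164.57 eef [0.4293 0.2204 0.1144] yaw [180.  -0.  75.] F [-0.3 -0.1 -0.2] T [-0.02  0.02 -0.05] gap 0.0303
grip ang 166.48 eef [0.4285 0.2182 0.1149] yaw [-180.     0.3   74.8] F [-3.4 -4.4  8.8] T [-0.85  0.77 -0.41] gap 0.0083
mark px [[601.23168716 287.40919094]]
moved ang 163.05 eef [0.4297 0.2222 0.1149] yaw [-180.     0.3   71.3] F [-4.5 -4.5  8.6] T [-0.85  0.75 -0.45] gap 0.0087
open ang 161.19 eef [0.4304 0.2243 0.1142] yaw [180.   -0.   71.5] F [-0.5  0.2 -0.9] T [ 0.01 -0.02 -0.02] gap 0.0299
large_pulley [316. 173.] 0.55 [0.4975 0.2045] 70.3
large_pulley_mark [390. 173.] 0.59 [0.5704 0.1724] -21.7
shaker_pointer_tip [392. 175.] 0.62 [0.5719 0.1679] -24.2
([-22.84, -21.74], array([-23.9, -23.1, -22.6, -22.4, -21.8, -21.6])) 22.1583
```

The log explains it: closing the grip swings the arm by about +1.9°, so the net turn is the command plus 1.9°. The line is now at about -21.7°. I'll check it independently of my assumed centre by fitting the line and extending it to the pointer tip.

```bash
python3 - <<'E'
from h import *
P=camera_params("wrist")
im=cv2.imread("pics/w4.png",0).astype(np.float32); t=np.radians(np.arange(-40,-5,.1))
def pts(z,R):
    o=[]
    for r in R:
        p=proj("wrist",[pt(a,z,r) for a in t],P).astype(np.float32)
        v=cv2.remap(im,p[None,:,0],p[None,:,1],cv2.INTER_LINEAR)[0];w=np.clip(np.median(v)-40-v,0,None)
        a=(w*t).sum()/w.sum();o.append(pt(a,z,r)[:2])
    return np.array(o)
F=pts(.09,np.linspace(.025,.05,20));M=pts(.112,np.linspace(.068,.074,6))
vx,vy,x0,y0=cv2.fitLine(F.astype(np.float32),cv2.DIST_L2,0,.01,.01).ravel();
if vx<0:vx,vy=-vx,-vy
print("floor dir",np.degrees(np.arctan2(vy,vx)))
tip=at_z("wrist",(np.array([328,276])/10-.5+[360,145]),.106,P)[:2]
n=np.array([-vy,vx])
print("lateral from floor line mm: rim",(M-[x0,y0])@n*1e3,"tip",(tip-[x0,y0])@n*1e3,"C",(C-[x0,y0])@n*1e3)
# rim circle: outer top edge by radial gradient
R=np.linspace(.070,.082,61);E=[]
for a in np.radians(np.arange(10,330,4)):
    p=proj("wrist",[pt(a,.112,r) for r in R],P).astype(np.float32)
    v=cv2.GaussianBlur(cv2.remap(im,p[None,:,0],p[None,:,1],cv2.INTER_LINEAR),(9,1),0)[0]
    E.append(pt(a,.112,R[np.argmin(np.gradient(v))])[:2])
from scipy.optimize import least_squares
E=np.array(E);s=least_squares(lambda q:np.hypot(*(E-q[:2]).T)-q[2],[*C,.075],loss="soft_l1",f_scale=.0005).x
mm=M.mean(0)-s[:2];tt=tip-s[:2];print("circle",s,"mark ang",np.degrees(np.arctan2(mm[1],mm[0])),"tip ang",np.degrees(np.arctan2(tt[1],tt[0])),np.hypot(*tt))
x,y,w,h=300,145,135,60
a=cv2.resize(cv2.imread("pics/w4.png")[y:y+h,x:x+w],None,fx=5.9,fy=5.9,interpolation=cv2.INTER_CUBIC);cv2.imwrite("pics/z4.png",a)
E
```

```text
floor dir -20.809803
lateral from floor line mm: rim [-0.00593288 -0.01175911  0.05071959  0.04825596  0.0097901   0.00141954] tip -0.6640946067121226 C 0.8407296987622312
circle [0.49603946 0.20002461 0.07502009] mark ang -20.002256798029205 tip ang -20.593993706984254 0.08452355659350011
```

View pics/z4.png

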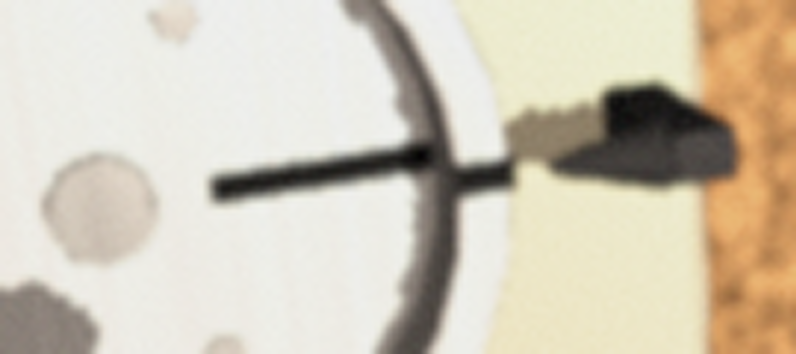

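The line, extended, meets the tip of the dark cone, with a residual of about 0.5° (under 1 mm at the pointer). The hand is clear of everything, so I'm handing in.

```bash
python3 -c "
from bench import *
print(sign_off(), read_time_s())"
```

```text
the job is handed in; nothing more can be done
the job is handed in; nothing more can be done
```

The large pulley's line now faces its pointer, off by roughly 0.5 to 1° as measured from the wrist camera; I released it there and handed the job in at about 22 s, without touching the small pulley.

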